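# Lock the hairpin tin away

### The job

Stand the blue hairpin tin upright in the half-open drawer of the wooden box and push the drawer fully shut. Then lock it with the keys on the box's sloping panel: press green, then yellow, then red, one at a time, each fully in and let up again before the next, and never the white one. Leave the comb, the mirror and the bangle dish where they are.

Things in the scene. Friction and masses are not known exactly. Their poses are not given: they have to be found in the camera images.
- tin: blue hairpin tin, upright cylinder 56 mm across and 48 mm tall with a twist cap (shut); origin at the centre of its underside, z up along its axis
- box: wooden lock-box fixed to the bench, 180 deep (x) x 260 wide (y) x 90 mm tall, its front facing its own -x; origin at the centre of its underside. On top a black panel slopes at 30 degrees from level, facing up and to the front, with four round keys in one row along y, 52 mm apart, colours in any order
- rail_mid (a point): middle (on the axis) of the fixed wooden bangle rail, 12 mm thick, that runs level along the box's y over the keys, about 95 mm above and 20 mm behind the key tops, on brass posts 124 mm to either side. A hand held straight up over a key meets it: lean the hand back towards the box's front
- drawer (a joint): the box's drawer: 0 = fully shut, grows as it slides out to the box's -x (metres, at most 0.14). Starts 0.10 to 0.125 open and empty. Inside 214 mm wide (y), 144 mm long, side walls 40 mm high from its floor; it slides easily and stays where left
- drawer_spot (a point): point on the drawer's floor (15 mm above the bench), mid-width, 40 mm behind the inner face of the drawer front; moves with the drawer; its axes are those of the box
- drawer_front (a point): point on the outer face of the drawer front, mid-width, 70 mm above the bench; moves with the drawer. The front is an upright board 256 mm wide, 12 mm thick, 4 to 80 mm above the bench, with a flat brass disc (32 mm across, 6 mm thick) at its middle, 42 mm up. Shut, the board rests on the box's front
- key_green_top (a point): centre of the top of the green key, a round spring key 34 mm across; its z axis points out of the sloping panel (30 degrees from vertical, towards the box's front), and the key goes in along that axis, inwards
- key_green (a joint): travel of the green key: 0 up, 0.008 fully in (takes about 4.5 N); it springs back when let go
- tell_green (a joint): small white tell-tale peg, 12 mm across, on the panel 40 mm up the slope from the green key: 0 standing out, about 0.007 sunk. A full press of the key carries it down and it stays down; nothing else moves it
- key_yellow_top (a point): centre of the top of the yellow key, a round spring key 34 mm across; its z axis points out of the sloping panel (30 degrees from vertical, towards the box's front), and the key goes in along that axis, inwards
- key_yellow (a joint): travel of the yellow key: 0 up, 0.008 fully in (takes about 4.5 N); it springs back when let go
- tell_yellow (a joint): small white tell-tale peg, 12 mm across, on the panel 40 mm up the slope from the yellow key: 0 standing out, about 0.007 sunk. A full press of the key carries it down and it stays down; nothing else moves it
- key_red_top (a point): centre of the top of the red key, a round spring key 34 mm across; its z axis points out of the sloping panel (30 degrees from vertical, towards the box's front), and the key goes in along that axis, inwards
- key_red (a joint): travel of the red key: 0 up, 0.008 fully in (takes about 4.5 N); it springs back when let go
- tell_red (a joint): small white tell-tale peg, 12 mm across, on the panel 40 mm up the slope from the red key: 0 standing out, about 0.007 sunk. A full press of the key carries it down and it stays down; nothing else moves it
- key_white_top (a point): centre of the top of the white key, a round spring key 34 mm across; its z axis points out of the sloping panel (30 degrees from vertical, towards the box's front), and the key goes in along that axis, inwards
- key_white (a joint): travel of the white key: 0 up, 0.008 fully in (takes about 4.5 N); it springs back when let go
- tell_white (a joint): small white tell-tale peg, 12 mm across, on the panel 40 mm up the slope from the white key: 0 standing out, about 0.007 sunk. A full press of the key carries it down and it stays down; nothing else moves it
- dish: white ceramic bangle dish, bowl 110 mm across and 30 mm tall, loose; origin at the centre of its underside. To be left alone
- comb: green plastic comb, 170 x 36 x 8 mm lying flat, length along its x; loose; origin near its middle, on its underside. To be left alone
- mirror: round steel hand mirror lying flat: disc 110 mm across, 10 mm thick, handle 95 mm long out to its +x; loose; origin under the disc's centre. To be left alone
There are look-alikes about, which are no part of the job. Of the things like the tin, leave any that is orange, pink or turquoise; of the rest the larger one is meant.

How it is judged:
On the way, in this order (a step that is already met when the one before it is completed fails the run):
1. the tin stands upright on the floor of the open drawer, let go (x of tin in the frame of drawer_spot between -0.03 and 0.1 m and y of tin in the frame of drawer_spot between -0.11 and 0.11 m and z of tin in the frame of drawer_spot between -0.008 and 0.008 m and angle between tin's own z axis and vertical below 0.15 rad and value of joint drawer above 0.03 m and contact force between the fingers and tin below 0.1 N), for 0.2 s.
2. the drawer is pushed fully shut with the tin in it (value of joint drawer below 0.005 m and x of tin in the frame of drawer_spot between -0.03 and 0.1 m and y of tin in the frame of drawer_spot between -0.11 and 0.11 m and z of tin in the frame of drawer_spot between -0.008 and 0.008 m and angle between tin's own z axis and vertical below 0.15 rad), for 0.2 s.
3. the green key has been pressed fully in and has sprung back (value of joint tell_green above 0.005 m and value of joint key_green below 0.002 m), for 0.1 s.
4. the yellow key has been pressed fully in and has sprung back (value of joint tell_yellow above 0.005 m and value of joint key_yellow below 0.002 m), for 0.1 s.
5. the red key has been pressed fully in and has sprung back (value of joint tell_red above 0.005 m and value of joint key_red below 0.002 m), for 0.1 s.
At the end, for the whole second after the job is handed in: The drawer is shut (within 6 mm) with the tin standing upright and still on its floor; the green, yellow and red keys are up again (within 2 mm) with their tell-tale pegs sunk by more than 5 mm; the white key and its peg are up; comb, mirror and dish are within 20 mm of where they started (all of step 3 and all of step 4 and all of step 5 and x of tin in the frame of drawer_spot between -0.03 and 0.1 m and y of tin in the frame of drawer_spot between -0.11 and 0.11 m and z of tin in the frame of drawer_spot between -0.008 and 0.008 m and angle between tin's own z axis and vertical below 0.15 rad and value of joint drawer below 0.006 m and value of joint tell_white below 0.003 m and value of joint key_white below 0.002 m and distance of each of comb, mirror, dish from where it was at the start of the episode below 0.02 m and linear speed of tin below 0.02 m/s); the robot touches nothing.
It fails at once if a key is pressed while the drawer is open (value of joint drawer above 0.008 m and value of joint any of key_green, key_yellow, key_red, key_white above 0.004 m).
It fails at once if a key is pressed out of turn (yellow before green is done, red before yellow is done) ((value of joint tell_yellow above 0.003 m and value of joint tell_green below 0.005 m) or (value of joint tell_red above 0.003 m and value of joint tell_yellow below 0.005 m)).
It fails at once if two keys are pressed at once (value of joint each of key_green, key_yellow above 0.004 m or value of joint each of key_green, key_red above 0.004 m or value of joint each of key_green, key_white above 0.004 m or value of joint each of key_yellow, key_red above 0.004 m or value of joint each of key_yellow, key_white above 0.004 m or value of joint each of key_red, key_white above 0.004 m).
It fails at once if the white key is pressed (value of joint key_white above 0.004 m).
It fails at once if the comb, mirror or dish is shifted by more than 20 mm (distance of any of comb, mirror, dish from where it was at the start of the episode above 0.02 m).
It also fails if it takes over 64 s, if anything falls off the work surface, if the arm or the gripper's body presses on something with over 40 N, if the wrist force passes 120 N, or if a joint passes its speed limit or range.

### The arm

A 6-joint arm with a two-finger parallel gripper is mounted at the origin on the work surface. World frame = base frame: x ahead of the robot, y to its left, z up, the work surface at z = 0. Lengths are in m, angles in rad, forces in N, time in s.
With the tool pointing down it reaches from about 0.35 to 0.925 m from the base axis. Payload 6.4 kg.
Tool frame: the origin (TCP) lies at the very end of the fingers, on their centre line; the grasp point (between the pads) lies 19 mm behind it; z points along the fingers, y is the line along which they close (so a half turn about z gives the same grasp; the last joint's range is limited). The gripper opens to 85 mm and grips with 20 to 120 N. Pads are 22 mm wide; open, the fingers measure 114 mm over their backs; the gripper's body (76 mm by 85 mm) begins 54 mm behind the grasp point. The pads swing forward as they close: fully open they stand 13 mm farther back than shut.
Start: joints at [-1.39, 0.245, 1.558, -0, 1.339, -0.174], TCP at [0.226, -0.61, 0.231] pointing down, gripper open.
Joint ranges: [-3.13, 3.13], [-1.02, 2.26], [0.13, 2.54], [-0.95, 4.09], [0.21, 2.88], [-2.74, 2.74]. Speed limits (rad/s): [2.57, 2.57, 3.14, 3.14, 3.14, 3.14].

### API

Orientations are given as [roll, pitch, yaw] about the fixed x, y, z axes, in that order (R = Rz(yaw) Ry(pitch) Rx(roll)).
In Python, from workcell import move_pose, move_l, goto_joints, set_gripper, pause, inverse_kinematics, get_image, calibration, Unreachable, job_done, current_time_s, current_joints, current_qd, current_effort, current_position, current_tcp_rot, current_wrist_force, current_ft_torque, current_grip_width, current_grip_force gives the robot as it stands. The module is installed in compiled form; this text tells all that it offers. Calls block until the motion is done:
- move_pose(position, orientation): joint-space move of the TCP to a pose.
- move_l(position, max_speed=0.15, rot=None): straight line of the TCP; rot=None keeps the orientation; max_speed is the mean speed in m/s.
- goto_joints(angles): joint-space move.
- set_gripper(opening): finger opening in m; the grip force is fixed at half the most; returns when the fingers have stopped.
- pause(seconds).
- inverse_kinematics(position, orientation): joint angles nearest the present ones, or None.
- get_image(name): name is "scene" or "top"; returns the picture (480x640x3 uint8, red, green, blue); there is no depth.
- calibration(name): a dict with "K" (3x3 intrinsics, pixels), "rvec" (rotation vector, rad) and "tvec" (3), from world to camera coordinates, as OpenCV has them. Camera axes: x right, y down, z forward; pixel columns grow to the right and rows downward; lengths in m; the calibration is good to about 2 mm. A picture is of the moment at which its call begins. calibration takes no time and is no camera call.
A pose or a line that the arm cannot do raises Unreachable and nothing moves.
- job_done(): hands the job in; it is judged then, once.
Readings, each from a call of its own:
- current_time_s(): time.
- current_joints(): joint angles.
- current_qd(): joint speeds.
- current_effort(): joint torques, N m.
- current_position(): TCP position.
- current_tcp_rot(): TCP orientation.
- current_wrist_force(): force on the tool from outside, world axes, zero at the start.
- current_ft_torque(): the same for the moment, N m.
- current_grip_width(): finger opening in m.
- current_grip_force(): force on a finger pad.
Only numpy, scipy, OpenCV 4.12 (cv2) and the standard library are available. Lean on these libraries where they do the work, as an engineer would, in place of code of your own. Each camera call takes 0.05 s, during which the arm holds its last target. There are 200 camera calls.

## Working session

There is one attempt and no reset: what is moved stays moved. The work goes in short steps, each a Python script; the robot and the scene stay as the last script left them, time stands still between calls to the robot, and variables do not carry over. Pictures are saved under pics/ and viewed, at most 10 in all, crops included, and the job is handed in when it is done.

```bash
mkdir -p pics; python3 - <<'E'
from workcell import *
import cv2
for n in("scene","top"):
    c=calibration(n);print(n,c)
    cv2.imwrite(f"pics/{n}0.png",get_image(n)[:,:,::-1])
E
```

```text
scene {'K': array([[448.38963394,   0.        , 319.717175  ],
       [  0.        , 448.38963394, 236.86242454],
       [  0.        ,   0.        ,   1.        ]]), 'rvec': array([ 2.09267657,  0.64100695, -0.36626844]), 'tvec': array([-0.41300824, -0.02562333,  1.52164343])}
top {'K': array([[501.425279  ,   0.        , 323.7280057 ],
       [  0.        , 501.425279  , 236.08492259],
       [  0.        ,   0.        ,   1.        ]]), 'rvec': array([ 2.13533713, -2.13272984,  0.18063112]), 'tvec': array([-0.01603301,  0.51498744,  1.18864072])}
```

View pics/scene0.png

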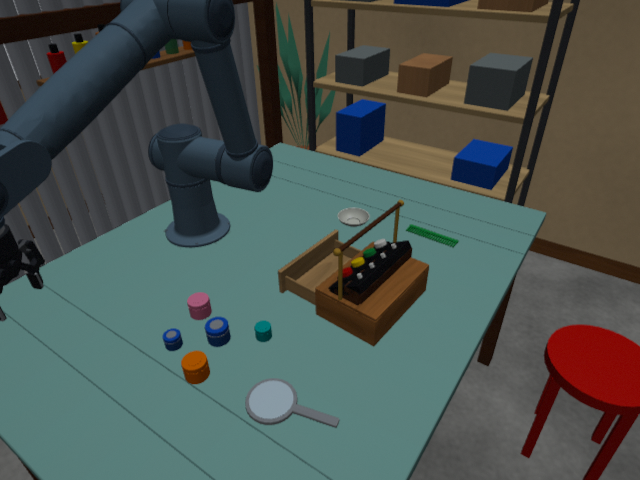

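View pics/top0.png

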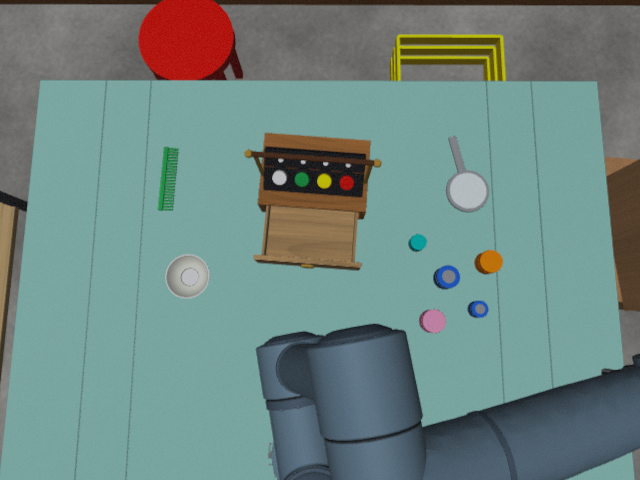

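The scene view shows the larger blue tin at (217,330) and the box at (370,275). In the top view the tin is at (447,277), with keys white, green, yellow and red at (279,178), (302,180), (324,181) and (347,183). Next I'll enlarge both.

```bash
python3 - <<'E'
import cv2
t=cv2.imread("pics/top0.png");s=cv2.imread("pics/scene0.png")
cv2.imwrite("pics/tc.png",cv2.resize(t[125:325,240:500],None,fx=3,fy=3,interpolation=cv2.INTER_CUBIC))
cv2.imwrite("pics/sc.png",cv2.resize(s[195:350,190:440],None,fx=3.2,fy=3.2,interpolation=cv2.INTER_CUBIC))
E
```

```text
(no output)
```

View pics/tc.png

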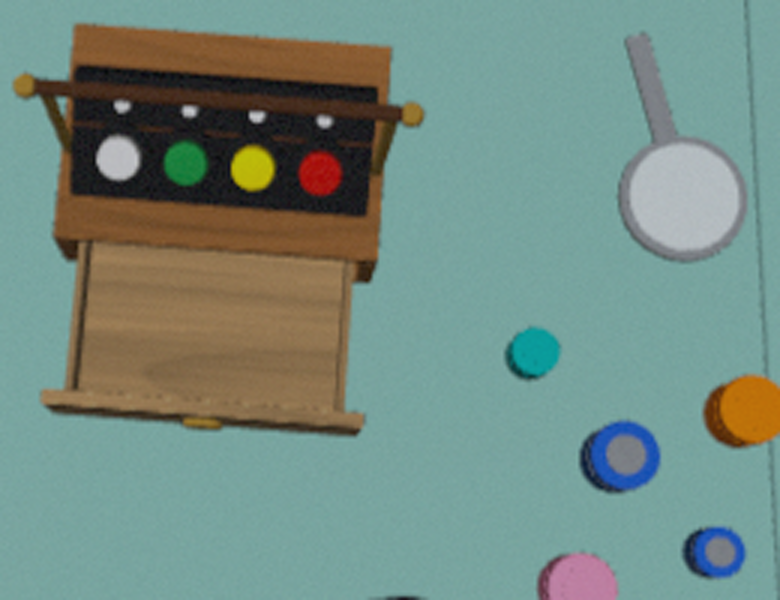

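View pics/sc.png

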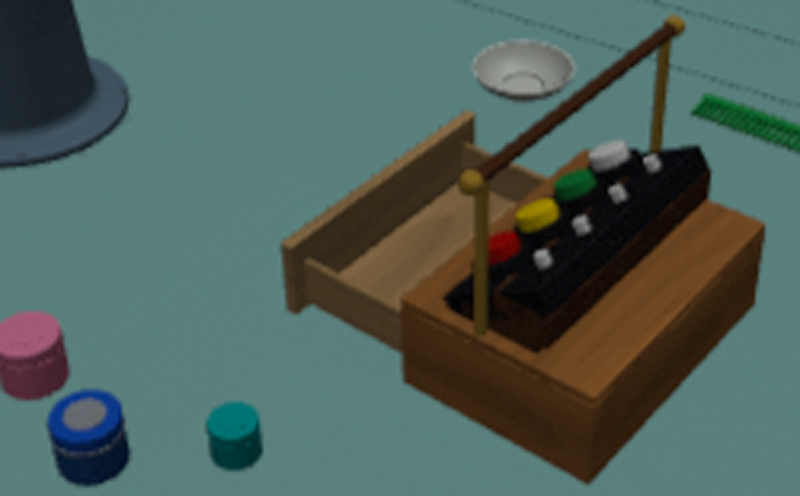

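```bash
cat >h.py <<'E'
import cv2, numpy as np
from workcell import *
def P(n):
    c=calibration(n);R=cv2.Rodrigues(c["rvec"])[0]
    return c["K"]@np.c_[R,c["tvec"]]
PT,PS=P("top"),P("scene")
def tri(t,s):
    t=np.array([240+t[0]/3-.33,125+t[1]/3-.33]);s=np.array([190+s[0]/3.2-.34,195+s[1]/3.2-.34])
    X=cv2.triangulatePoints(PT,PS,t,s)[:,0];X=X[:3]/X[3]
    f=lambda P,p:np.linalg.norm((P@np.r_[X,1])[:2]/(P@np.r_[X,1])[2]-p)
    return X,f(PT,t),f(PS,s)
E
python3 - <<'E'
from h import *
np.set_printoptions(precision=4,suppress=True)
for n,t,s in [("tin",(627,455),(86,415)),("tinsmall",(720,552),(-56,445)),("white",(118,158),(610,151)),("green",(186,163),(575,181)),("yellow",(253,168),(537,211)),("red",(320,173),(502,244)),
 ("ballL",(24,86),(674,25)),("ballR",(412,115),(471,182)),("pegW",(122,106),(653,160)),("pegR",(325,121),(543,257)),
 ("DfL",(42,400),(472,112)),("DfR",(362,424),(285,241)),("boxbackL",(76,25),(590,150)),("boxbackR",(391,47),(763,225)),("boxBR2",(391,47),(590,402))]:
    print(n,*tri(t,s))
for n in("top","scene"):
    c=calibration(n);R=cv2.Rodrigues(c["rvec"])[0];print(n,-R.T@c["tvec"])
E
```

```text
tin [ 0.4171 -0.3163  0.0475] 0.628891017134241 0.7884491611849914
tinsmall [ 0.3402 -0.3906  0.036 ] 0.767421449694329 0.9695848088608032
white [0.6382 0.0893 0.1369] 0.6980349931570289 0.7564394340406675
green [0.6344 0.0368 0.1364] 0.6903158280917364 0.7688997893774406
yellow [ 0.63   -0.0151  0.1371] 0.5160748167404403 0.5908873748656044
red [ 0.6273 -0.0659  0.1361] 1.0499023807044092 1.2363317614380827
ballL [0.6608 0.1469 0.2373] 0.3697205443078508 0.3778559930385699
ballR [ 0.6401 -0.1271  0.2375] 0.5598045554985007 0.6674221318395452
pegW [0.6781 0.0865 0.1443] 0.9602059001285163 1.062264625125268
pegR [ 0.6663 -0.07    0.1435] 0.880713123483032 1.0619119267640547
DfL [0.4586 0.1525 0.077 ] 1.2199825551786034 1.1896535952437963
DfR [ 0.4383 -0.1008  0.0807] 0.6254353396242144 0.6894070405772847
boxbackL [0.6876 0.0847 0.1878] 21.16570533414992 24.651941176175114
boxbackR [ 0.7632 -0.0871  0.2064] 30.07685726684437 35.46441053108107
boxBR2 [ 0.7455 -0.1288  0.0861] 0.20733028705122017 0.2774777580697675
top [ 0.3089 -0.0145  1.2581]
scene [ 1.0777 -0.8047  0.8231]
```

The points check out: tin cap height 47.5 mm, key tops level at 137 mm, keys 52 mm apart, board top about 80 mm. Box yaw is about -0.075. I'll check reachability, then pick up the tin.

```bash
cat >>h.py <<'E'
YB=-0.075;c_,s_=np.cos(YB),np.sin(YB)
BX=np.array([c_,s_,0]);BY=np.array([-s_,c_,0]);Z=np.array([0,0,1.])
DOWN=[np.pi,0,YB];LEAN=[np.pi,-0.6,YB]
TIN=np.array([.417,-.316,0]);PLACE=np.array([.503,.022,0])
FRONT=np.array([.4475,.0255,0])
N=-.5*BX+.866*Z
KM=np.array([.6325,.0113,.1366])
KEY={k:KM+d*BY for k,d in(("white",.078),("green",.026),("yellow",-.026),("red",-.078))}
def st(): print(round(current_time_s(),2),current_position().round(4) if hasattr(current_position(),'round') else current_position(),current_wrist_force(),current_grip_width())
E
python3 - <<'E'
from h import *
print(KEY, current_tcp_rot())
for f in(0,1):
  D=[np.pi,0,YB+f*np.pi];L=[np.pi,-.6 if not f else .6,YB+f*np.pi]
  for p,o in [(TIN+.01*Z,D),(TIN+.15*Z,D),(PLACE+.15*Z,D),(PLACE+.026*Z,D),(FRONT-.05*BX+.065*Z,L),(FRONT+.11*BX+.065*Z,L)]+[(KEY[k]+N*d,L) for k in("green","yellow","red") for d in(.03,-.009)]:
    q=inverse_kinematics(list(p),o);print(f,None if q is None else np.round(q,2))
E
```

```text
{'white': array([0.63834452, 0.08908073, 0.1366    ]), 'green': array([0.63444817, 0.03722691, 0.1366    ]), 'yellow': array([ 0.63055183, -0.01462691,  0.1366    ]), 'red': array([ 0.62665548, -0.06648073,  0.1366    ])} [-3.13982917e+00 -3.28586474e-04  3.54808309e-01]
0 [-0.87  0.28  1.98 -0.    0.88  0.78]
0 [-0.87  0.04  1.94 -0.    1.16  0.78]
0 [-0.18 -0.01  1.99 -0.    1.16  1.46]
0 [-0.18  0.2   2.03 -0.    0.9   1.46]
0 None
0 [-0.21  0.02  2.25  0.27  0.28  1.2 ]
0 [-0.13 -0.02  2.07  0.07  0.49  1.46]
0 [-0.13  0.08  2.04  0.08  0.42  1.45]
0 [-0.25 -0.04  2.09  0.2   0.51  1.25]
0 [-0.24  0.07  2.05  0.22  0.44  1.23]
0 [-0.36 -0.04  2.09  0.31  0.53  1.06]
0 [-0.35  0.07  2.05  0.35  0.46  1.03]
1 [-0.87  0.28  1.98  0.    0.88 -2.36]
1 [-0.87  0.04  1.94  0.    1.16 -2.36]
1 [-0.18 -0.01  1.99  0.    1.16 -1.68]
1 [-0.18  0.2   2.03  0.    0.9  -1.68]
1 None
1 [-0.21  0.02  2.25  0.27  0.28 -1.94]
1 [-0.13 -0.02  2.07  0.07  0.49 -1.68]
1 [-0.13  0.08  2.04  0.08  0.42 -1.69]
1 [-0.25 -0.04  2.09  0.2   0.51 -1.89]
1 [-0.24  0.07  2.05  0.22  0.44 -1.91]
1 [-0.36 -0.04  2.09  0.31  0.53 -2.08]
1 [-0.35  0.07  2.05  0.35  0.46 -2.11]
```

```bash
python3 - <<'E'
from h import *
for l in(.15,.25,.35): print(l,[inverse_kinematics(list(FRONT+d*BX+.066*Z),[np.pi,-l,YB]) is not None for d in(-.04,-.025,.11)])
move_pose(list(TIN+.12*Z),DOWN)
move_l(list(TIN+.010*Z),.12);st()
set_gripper(0.045);st();print(current_grip_force())
move_l(list(TIN+.17*Z),.2);st()
move_pose(list(PLACE+.17*Z),DOWN);st()
cv2.imwrite("pics/hold_s.png",cv2.resize(get_image("scene")[150:350,160:440,::-1],None,fx=2.8,fy=2.8))
E
```

```text
0.15 [True, True, True]
0.25 [True, True, True]
0.35 [True, True, True]
2.54 [ 0.4175 -0.3167  0.0108] [ 0.49791298 -0.32650129 -0.13100405] 0.08539151921045134
2.93 [ 0.4176 -0.3167  0.011 ] [-0.61390924 -0.24443316  6.09310072] 0.05502219219462973
63.444727063179016
3.88 [ 0.4162 -0.3151  0.1683] [-0.66306334 -0.13533827 -1.77578737] 0.05505526651017767
5.2 [0.5031 0.0212 0.1698] [ 0.4539452   0.71918573 -1.41799855] 0.05487290229144942
```

View pics/hold_s.png

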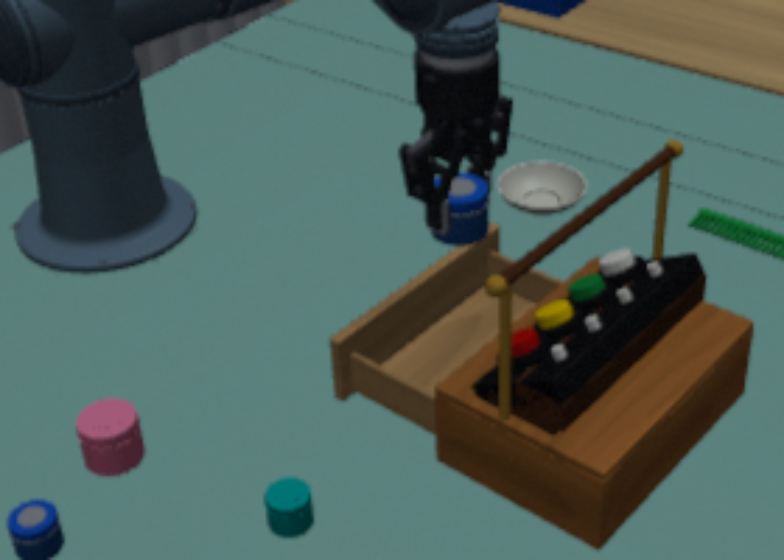

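The tin is held upright at crop (460,205), with the open drawer below it. Placing it now.

```bash
python3 - <<'E'
from h import *
move_l(list(PLACE+.04*Z),.15)
move_l(list(PLACE+.0265*Z),.04);pause(.1);st()
set_gripper(0.08);st()
move_l(list(PLACE+.13*Z),.15);st();pause(.2)
A=FRONT-.035*BX
move_pose(list(A+.15*Z-.01*BX),[np.pi,-.2,YB]);set_gripper(0.0);st()
cv2.imwrite("pics/placed_s.png",cv2.resize(get_image("scene")[150:350,160:440,::-1],None,fx=2.8,fy=2.8))
E
```

```text
6.85 [0.5028 0.022  0.0263] [-0.1091761   0.44865471  0.109923  ] 0.05470244474458293
7.22 [0.5031 0.022  0.0266] [-0.1313627   0.00546922  0.02601192] 0.07985651854824567
8.07 [0.5023 0.0221 0.1291] [0.07378277 0.75589927 0.07342341] 0.07963752921963442
9.59 [0.4026 0.0289 0.15  ] [-0.32661475 -0.67710987  0.16877705] -1.1525032354657777e-05
```

View pics/placed_s.png

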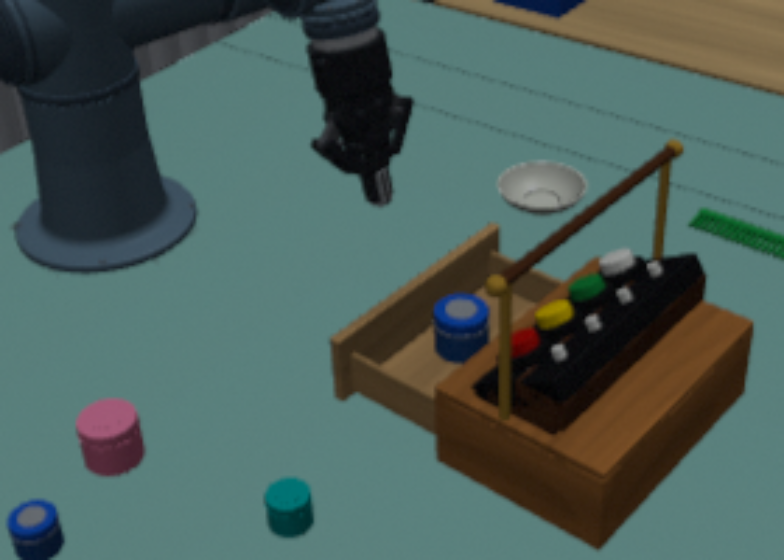

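The tin stands in the drawer at crop (460,325). Next I push the drawer shut until the force rises.

```bash
python3 - <<'E'
from h import *
A=FRONT-.035*BX+.064*Z
move_l(list(A),.12);st()
move_l(list(A+.10*BX),.06);st()
d=.10
while d<.165:
    d+=.003; move_l(list(A+d*BX),.04)
    f=float(np.dot(current_wrist_force(),BX)); print(round(d,3),round(f,1),end="; ")
    if f<-12: break
pause(.4);st()
move_l(list(A+.08*BX),.15)
move_l(list(A+.06*BX+.14*Z),.2);st()
im=get_image("top");s=get_image("scene")
a=cv2.resize(im[120:280,230:400,::-1],(425,400));b=cv2.resize(s[190:350,280:440,::-1],(400,400))
cv2.imwrite("pics/shut.png",np.hstack([a[:,:400],b]))
E
```

```text
10.52 [0.4131 0.028  0.0646] [ 0.52614135 -0.37610981  0.88106731] 4.543098478004256e-05
12.33 [0.5123 0.0206 0.0641] [-0.24110691 -0.44727126 -0.72855064] -0.0002645441940313038
0.103 -0.2; 0.106 -0.2; 0.109 0.7; 0.112 -0.6; 0.115 -0.2; 0.118 -0.2; 0.121 0.9; 0.124 1.0; 0.127 -0.4; 0.13 0.5; 0.133 0.2; 0.136 -0.8; 0.139 0.5; 0.142 0.6; 0.145 -9.9; 0.148 -20.2; 16.73 [0.5557 0.0177 0.0626] [-20.31583268  -0.27219734  15.77235775] 1.43394202365028e-05
18.19 [0.472  0.0237 0.2028] [ 1.08087813 -0.05845908 -0.66184557] 0.00017832858930632737
```

View pics/shut.png

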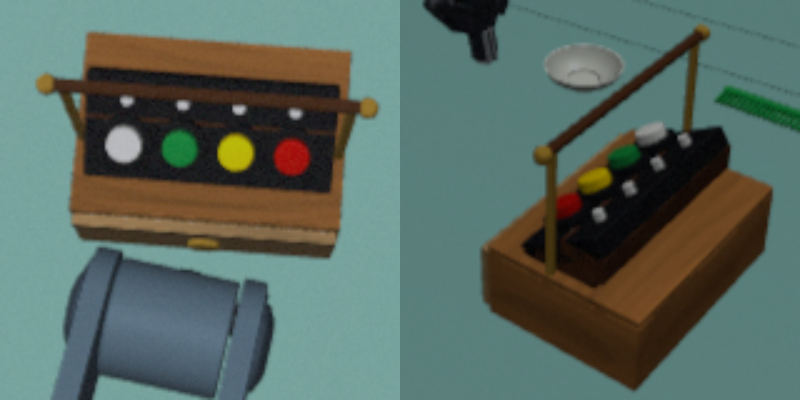

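The drawer is shut: the board is flush with the box front at top-view crop (205,235), and all the pegs are still out. Pressing green next.

```bash
cat >>h.py <<'E'
def press(k):
    p=KEY[k]; move_l(list(p+.022*N),.12); pause(.1)
    f0=float(np.dot(current_wrist_force(),N)); d=.006; move_l(list(p+d*N),.08)
    while d>-.016:
        d-=.002; move_l(list(p+d*N),.03)
        f=float(np.dot(current_wrist_force(),N))-f0; print(round(d,3),round(f,1),end="; ")
        if f>10: break
    pause(.15);st()
    move_l(list(p+.022*N),.1);pause(.25);st()
def snap(n):
    s=get_image("scene");t=get_image("top")
    a=cv2.resize(s[190:290,320:440,::-1],(480,400),interpolation=cv2.INTER_CUBIC)
    b=cv2.resize(t[130:230,240:320+0,::-1],(320,400),interpolation=cv2.INTER_CUBIC)
    cv2.imwrite(f"pics/{n}.png",np.hstack([a,b]))
E
python3 - <<'E'
from h import *
move_pose(list(KEY["green"]+.05*N-.06*BX),LEAN);st()
press("green");snap("green")
E
```

```text
18.87 [0.5492 0.0437 0.179 ] [0.46296476 0.07515745 0.51781363] 0.0004035012813401359
0.004 0.6; 0.002 1.5; 0.0 2.5; -0.002 3.1; -0.004 10.7; 21.52 [0.6366 0.0371 0.1337] [-6.5985291   0.8759364   8.60920205] 3.793533173013312e-05
22.18 [0.6232 0.038  0.1547] [ 0.25683144  0.52272589 -0.25968741] 0.0005866529827920795
```

View pics/green.png

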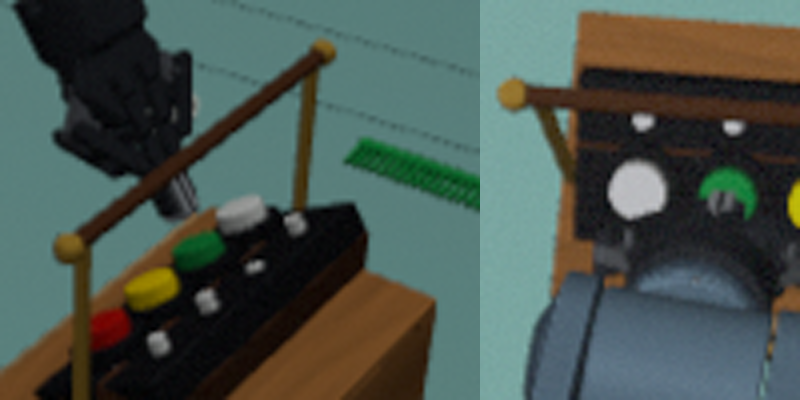

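The green peg at crop (255,266) has sunk and its key is up, while the other three pegs still stand out. Now yellow and red.

```bash
sed -i 's/320+0/380/; s/(320,400)/(320,229)/; s/np.hstack(\[a,b\])/np.hstack([a,np.pad(b,((0,171),(0,0),(0,0)))])/' h.py; python3 - <<'E'
from h import *
press("yellow");snap("yellow")
E
```

```text
0.004 0.6; 0.002 2.2; 0.0 1.6; -0.002 3.2; -0.004 10.7; 24.71 [ 0.6326 -0.0147  0.1336] [-6.41446775  2.56682951  9.25860445] -0.00035755161066712137
25.37 [ 0.6193 -0.0138  0.1547] [-0.01978782  0.36079875 -0.11213406] -1.7566755950720107e-05
```

View pics/yellow.png

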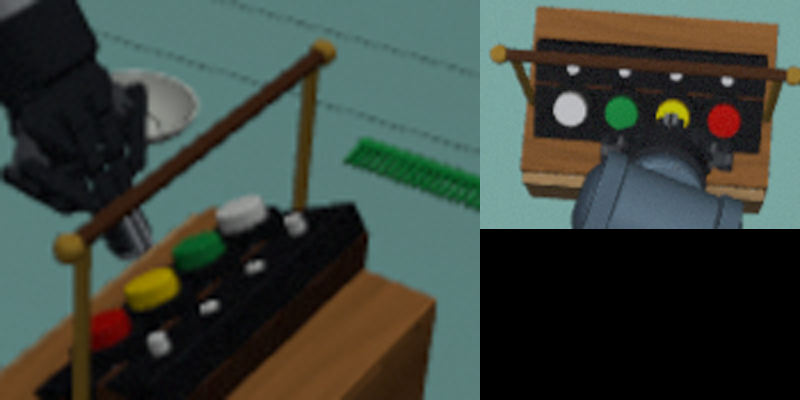

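The yellow peg at crop (209,306) has sunk. Now red, then retreat.

```bash
python3 - <<'E'
from h import *
press("red")
move_l(list(KEY["red"]+.05*N-.06*BX),.15)
move_l(list(KEY["red"]+.09*N-.13*BX),.15);pause(.3);st();snap("red")
E
```

```text
0.004 1.6; 0.002 2.7; 0.0 3.1; -0.002 4.4; -0.004 13.0; 27.9 [ 0.6287 -0.0666  0.1337] [-6.90968387  2.36672332  8.2681993 ] -4.400394487814351e-05
28.56 [ 0.6154 -0.0656  0.1547] [-0.81020236  1.26080593 -0.09649157] -4.03212081793238e-05
30.32 [ 0.4522 -0.0533  0.2141] [-0.29023546 -0.35459877 -0.79258255] -0.00046108007517985203
```

View pics/red.png

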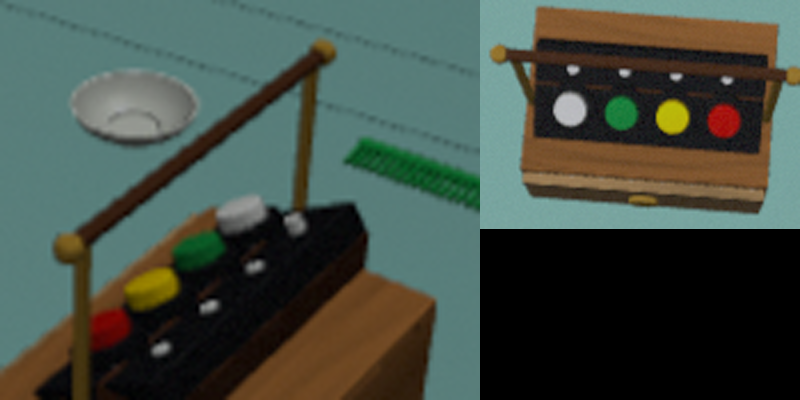

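The red peg at crop (161,349) has sunk along with green's and yellow's. The white peg still stands out at (295,224), all keys are up and the drawer is shut.

```bash
python3 -c "
from workcell import *
print(job_done())"
```

```text
the job is handed in; nothing more can be done
None
```

I handed the job in at about 30 s: the tin was placed upright in the drawer, the drawer is shut, and green, yellow and red were pressed in order with their pegs sunk; the white key, comb, mirror and dish were left alone (no verdict was returned).

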